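# Close up the bench analyser and start it

## Robot

A 6-joint arm with a two-finger parallel gripper is mounted at the origin on the work surface. World frame = base frame: x ahead of the robot, y to its left, z up, the work surface at z = 0. Lengths are in mm, angles in rad, forces in N, time in s.
With the tool pointing down it reaches from about 250 to 775 mm from the base axis. Payload 8.9 kg.
Tool frame: the origin (TCP) lies at the centre of the arm's flange, where the gripper is bolted on; the fingertips stand 173 mm ahead of it and the grasp point (between the pads) lies 155 mm ahead of it; z points along the fingers, y is the line along which they close (so a half turn about z gives the same grasp; the last joint's range is limited). The gripper opens to 85 mm and grips with 20 to 120 N. Pads are 22 mm wide; open, the fingers measure 114 mm over their backs; the gripper's body (76 mm by 85 mm) begins 54 mm behind the grasp point. The pads swing forward as they close: fully open they stand 13 mm farther back than shut.
Start: joints at [1.102, 0.291, -0.153, 1.127, 0, 1.431], TCP at [170.018, 496.708, 404.705] pointing down, gripper open.
Joint ranges: [-2.52, 2.52], [-0.91, 1.74], [-1.3, 1.37], [-1.96, 2.02], [-1.52, 1.47], [-3.14, 3.14]. Speed limits (rad/s): [2.22, 2.22, 2.79, 3.14, 3.14, 3.14].

## Interface

Orientations are given as a rotation vector (axis times angle).
In Python, from plant import r gives the robot as it stands.
- The arm moves only by the tool jog_arm, never from a script. Its argument "moves" is text: rows parted by semicolons, each of 7 numbers parted by spaces: the shift along the tool's x, y, z in m, then the turn, a rotation vector about the tool's x, y, z in rad, then the finger opening in m, from 0 to 0.0854. A call has 1 to 20 rows; each row shifts and turns the commanded pose from where the row before left it, along the tool's axes as they then stand; what a row does not reach is not made up. A row lasts 1/8 s, in which the tool goes at most 62.5 mm and 10.7 degrees, less where a joint would pass 70% of its speed; a pose out of reach is approached as far as the arm can. A call is refused whole if a number of a shift passes 0.0625 or a number of a turn 0.188, either way. A call with a gripper value outside its range is refused whole. The fingers move at their own pace and stop on an object; "squeeze" is the grip in N (left out, the last holds). Time passes only in rows, so rows that do not move let the fingers close. It gives the time, the measured TCP pose, the force, the opening and the grip force at its end, in the units of the state.
- r.state(): the state, without advancing time (a new reading comes with each control period).
- r.camera(name): name is "scene" or "top" or "wrist"; returns a dict with "frame" (400x640x3 uint8, red, green, blue), "fx", "fy", "cx", "cy" (pixels), "extrinsics" (4x4, takes a point from camera to world coordinates). Camera axes: x right, y down, z forward; pixel columns grow to the right and rows downward; lengths in mm; the calibration is good to about 2 mm. A picture is of the moment at which its call begins. There is no depth.
- r.close_job(): hands the job in; it is judged then, once.
Trained networks look in the newest picture that a camera, given by its name, has taken for a name from the list of things; names that differ only in an ending like _2 or _b are one class to them, and where a whole thing is asked for, a point or a joint stands for the part that bears it (a point fixed in the world has none). Each returns a list of dicts, best first, with "p" (0 to 1); they miss things now and then, are a little off and sometimes report something else, mostly with a low value. They report only what shows in the picture. A call takes as long as a camera call. They do not tell look-alikes from the thing itself.
- r.boxes_of(camera, name): "pixel" ([row, column] in pixels, amid what is visible of it).
- r.outline_of(camera, name): "mask" (400x640 bool, what is visible of it) and "pixel" ([row, column] in pixels, amid what is visible of it).
The state is a dict: "time_s": time; "joints": joint angles; "joint_velocities": joint speeds; "joint_torque": joint torques, N m; "tool_pos": TCP position; "orientation": TCP orientation; "ft_force": force on the tool from outside, world axes, zero at the start; "ft_torque": the same for the moment, N m; "finger_gap": opening from 0.0 (shut) to 1.0 (fully open); "grasp_force": force on a finger pad.
Only numpy, scipy, OpenCV 4.12 (cv2) and the standard library are available. Lean on these libraries where they do the work, as an engineer would, in place of code of your own. Each camera call takes 0.05 s, during which the arm holds its last target. There are 200 camera calls.

## Task

Get the two-module bench analyser ready and start it, with fingertip pushes only: first push the open sample drawer fully home with the little jar still standing in it, then push the hinged cover on the other module fully shut without slamming it, and then press the button on the separate little start pad beside the modules all the way down and let it go. Do not touch the jar in the drawer, do not press the button before both are shut, do not pick anything up, and leave everything else on the table and on the modules where it stands.

Things in the scene. Friction and masses are not known exactly. Their poses are not given: they have to be found in the camera images.
- sample_module: White box, 150 deep (x) x 150 wide (y) x 85 mm high, fixed to the table, with the sample drawer in its front. Origin: centre of its underside; x points from front to back, z up. It stands beside the measuring module, left or right of it.
- drawer (a joint): Opening of the sample drawer in m: 0 = fully home, at most 0.075; it starts 0.045 to 0.065 open. It slides along the module's x (opens to -x), resists with about 1.5 N, stays where it is left.
- drawer_front (a point): Centre of the outer face of the drawer's flat grey front panel (no handle), which is 136 wide (y), 52 high and 12 mm thick (x, the tray lies behind it); this point is 42 mm above the table, its x and y axes are those of the module. Fully home, it lies 87 mm before the module's centre, the panel against the box. The tray behind it is open at the top, 22 mm high, its floor 23 mm above the table.
- sample_jar: Small clear jar with a white cap, 32 mm across, 36 mm high, about 40 g, standing loose in the open part of the drawer, about 85 mm before the module's centre. Origin: centre of its underside, z up. It rides in with the drawer under the box's roof (73 mm above the table).
- measuring_module: White box of the same size, 150 x 150 x 85 mm, fixed to the table, with the hinged cover on the rear of its top. Origin: centre of its underside; x points from front to back, z up.
- cover (a joint): Angle of the cover in rad: 0 = shut, lying flat on the module; 1.57 = upright; it starts at 1.15 to 1.55. A stiff hinge (about 1.5 N at its free edge) holds it where it is left.
- cover_hinge (a point): Middle of the cover's hinge line, 65 mm behind the module's centre and 86.5 mm above the table. It turns with the cover: z is the normal of its outer face (up when shut, to the back when upright), -x runs to the free edge. The cover is a grey plate 90 long, 120 wide (y), 10 mm thick; this point lies in its inner face, the outer face 10 mm along +z.
- cover_edge (a point): Middle of the cover's free edge, 90 mm from the hinge, half-way through its thickness.
- start (a joint): Travel of the start button in m: 0 = up, 0.006 = all the way down, which takes 5 N; it springs back.
- start_top (a point): Centre of the top of the round grey start button (24 mm across, in a round black housing 40 mm across) in the middle of the start pad, a white box 60 x 60 x 38 mm fixed to the table, at the front, left or right of the modules. This point is 60 mm above the table when up; it is pressed straight down.
- vial: Bystander: amber vial, 22 mm across, 36 mm high, standing on the measuring module's front strip at its +y side. Origin: centre of its underside.
- petri: Bystander: glass dish, 62 mm across, 13 mm high, lying on the sample module's top, towards the back. Origin: centre of its underside.
- short_jar: Bystander: closed glass jar, 52 mm across, 60 mm high, on the table behind the gap between the modules. Origin: centre of its underside.
- cylinder: Bystander: glass measuring cylinder, foot 64 mm across, 179 mm high, on the left. Origin: centre of its underside.
- wash_bottle: Bystander: white bottle, 60 mm across, 150 mm high, on the right. Origin: centre of its underside.
- dish_stack: Bystander: stack of glass dishes, 91 mm across, 41 mm high, at the front on the left or the right, whichever side is without the start pad. Origin: centre of its underside.
There are look-alikes about, which are no part of the job. What is shaped like the sample_module but black, green or red is not meant.

How it is judged (in metres and radians):
On the way, in this order (a step that is already met when the one before it is completed fails the run):
1. the drawer is fully home, the cover still open (value of joint drawer below 0.003 m and value of joint cover above 0.5 rad), for 0.2 s.
2. the cover is fully shut, the drawer still home (value of joint drawer below 0.003 m and value of joint cover below 0.04 rad), for 0.2 s.
3. the start button is pressed all the way down, drawer and cover shut (all of step 2 and value of joint start above 0.0045 m), for 0.05 s.
4. the start button is let go (value of joint start below 0.0015 m), for 0.1 s.
At the end, for the whole second after the job is handed in: Drawer home within 3 mm, cover shut within 0.04 rad, button up again, the jar standing upright (within 0.35 rad) and still on the drawer's floor (all of step 2 and value of joint start below 0.0015 m and angle between sample_jar's own z axis and vertical below 0.35 rad and linear speed of sample_jar below 0.02 m/s and height (world z) of sample_jar between 0.018 and 0.032 m); the robot touches nothing.
It fails at once if the button is pressed before drawer and cover are both shut (value of joint start above 0.003 m and (value of joint drawer above 0.006 m or value of joint cover above 0.08 rad)).
It fails at once if the cover is slammed (faster than 4 rad/s) (velocity of joint cover below -4 rad/s).
It fails at once if the jar in the drawer is touched by the robot (contact force between any of the arm, the fingers and sample_jar above 0.3 N).
It fails at once if the jar in the drawer is lifted or tipped over (height (world z) of sample_jar above 0.038 m or angle between sample_jar's own z axis and vertical above 0.6 rad).
It fails at once if any bystander is displaced by more than 25 mm, lifted or tipped over (distance of any of vial, petri, short_jar, cylinder, wash_bottle, dish_stack from where it was at the start of the episode above 0.025 m or angle between any of vial, petri, short_jar, cylinder, wash_bottle, dish_stack's own z axis and vertical above 0.5 rad).
It also fails if it takes over 48 s, if anything falls off the work surface, if the arm or the gripper's body presses on something with over 40 N, if the wrist force passes 120 N, or if a joint passes its speed limit or range.

## Working session

There is one attempt and no reset: what is moved stays moved. The work goes in short steps, Python scripts to look and compute and a tool call to move; the robot and the scene stay as the last step left them, time stands still between calls to the robot, and variables do not carry over. Pictures are saved under pics/ and viewed, at most 11 in all, crops included, and the job is handed in when it is done.

Besides the shell and the picture viewer there is one more tool, called as name(argument=value, ...) on one line, values as JSON. jog_arm: Moves the arm, as the interface text tells. Its arguments: {"type":"object","properties":{"moves":{"type":"string"},"squeeze":{"type":"number"}},"required":["moves"]}

```bash
mkdir -p pics; cat > h.py <<'E'
import numpy as np, cv2
from plant import r
def snap(n,fn=None):
    c=r.camera(n)
    if fn: cv2.imwrite('pics/'+fn,c['frame'][:,:,::-1])
    return c
def ray(c,px):
    E=np.array(c['extrinsics']); d=np.array([(px[1]-c['cx'])/c['fx'],(px[0]-c['cy'])/c['fy'],1.])
    return E[:3,3],E[:3,:3]@d
def atz(c,px,z):
    o,d=ray(c,px); return o+d*(z-o[2])/d[2]
def proj(c,P):
    E=np.array(c['extrinsics']); p=E[:3,:3].T@(np.array(P)-E[:3,3]); return [c['cy']+c['fy']*p[1]/p[2],c['cx']+c['fx']*p[0]/p[2]]
E
python3 - <<'E'
from h import *
np.set_printoptions(precision=1,suppress=True)
for n in('scene','top'):
    c=snap(n,n+'.png'); print(n,c['fx'],np.array(c['extrinsics']))
    for k in 'sample_module drawer_front sample_jar measuring_module cover_edge start_top vial petri short_jar cylinder wash_bottle dish_stack'.split():
        print(k,[(round(d['p'],2),np.round(d['pixel'])) for d in r.boxes_of(n,k)[:4]])
print(r.state()['time_s'],r.state()['orientation'])
E
```

```text
scene 514.5897322946787 [[   0.1    0.7   -0.7 1386.5]
 [   1.    -0.     0.1  -82.6]
 [   0.    -0.7   -0.7  934.2]
 [   0.     0.     0.     1. ]]
sample_module [(0.94, array([160., 214.])), (0.83, array([153., 393.])), (0.66, array([239., 390.])), (0.55, array([192., 297.]))]
drawer_front [(0.98, array([199., 376.]))]
sample_jar [(0.26, array([236., 375.]))]
measuring_module [(0.69, array([254., 258.])), (0.3, array([241., 253.]))]
cover_edge [(0.91, array([242., 253.]))]
start_top [(0.67, array([243., 254.])), (0.53, array([189., 442.]))]
vial [(0.71, array([215., 280.]))]
petri [(0.71, array([241., 252.])), (0.58, array([235., 377.])), (0.2, array([246., 460.]))]
short_jar [(0.98, array([298., 321.]))]
cylinder [(0.89, array([247., 458.]))]
wash_bottle [(0.87, array([256., 152.])), (0.69, array([298., 319.]))]
dish_stack [(0.78, array([216., 170.]))]
top 457.8646412248143 [[  -0.    -1.     0.1  341. ]
 [  -1.     0.     0.   -10.8]
 [  -0.    -0.1   -1.  1153. ]
 [   0.     0.     0.     1. ]]
sample_module [(0.91, array([314., 216.])), (0.79, array([188., 249.])), (0.64, array([255., 333.])), (0.55, array([313., 434.]))]
drawer_front [(0.63, array([286., 329.])), (0.6, array([216., 246.])), (0.58, array([349., 440.])), (0.56, array([345., 201.]))]
sample_jar [(0.48, array([206., 258.]))]
measuring_module [(0.63, array([156., 262.])), (0.61, array([163., 378.]))]
cover_edge [(0.74, array([131., 381.]))]
start_top [(0.57, array([238., 181.]))]
vial [(0.48, array([182., 357.])), (0.19, array([216., 246.]))]
petri [(0.66, array([156., 261.]))]
short_jar [(0.78, array([114., 317.]))]
cylinder [(0.71, array([155., 184.]))]
wash_bottle [(0.6, array([132., 378.])), (0.57, array([158., 469.]))]
dish_stack [(0.86, array([224., 466.]))]
1.3 [ 0.5  3.1 -0. ]
```

View pics/scene.png

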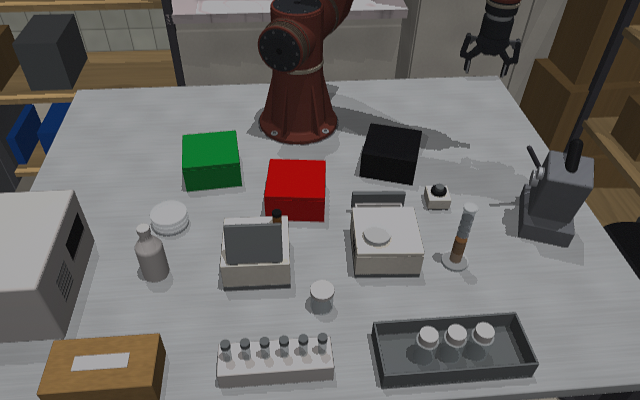

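View pics/top.png

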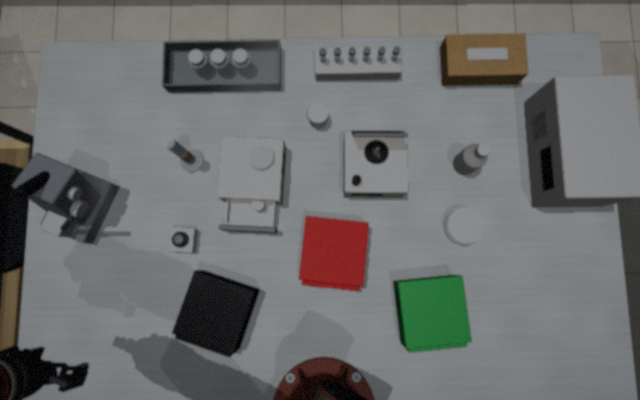

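The top view shows the white sample module at about (168,252). Its drawer is open towards the robot, with the front panel at about (230,249) and the jar at (206,258). The measuring module is at (163,376) with its cover near-upright at row ~133. The start pad is at (239,181).

Possible mix-ups for the sample module are the black box at (313,215), red at (253,334), green at (313,433) and the white measuring module at (163,376), which has a cover and no drawer. I choose (168,252): it is white and has the open drawer. Next is a close crop to check it.

```bash
python3 - <<'E'
import cv2
t=cv2.imread('pics/top.png')[115:265,160:420]; cv2.imwrite('pics/t1.png',cv2.resize(t,None,fx=3,fy=3,interpolation=cv2.INTER_CUBIC))
t=cv2.imread('pics/scene.png')[175:295,215:465]; cv2.imwrite('pics/s1.png',cv2.resize(t,None,fx=3.2,fy=3.2,interpolation=cv2.INTER_CUBIC))
E
```

```text
(no output)
```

View pics/t1.png

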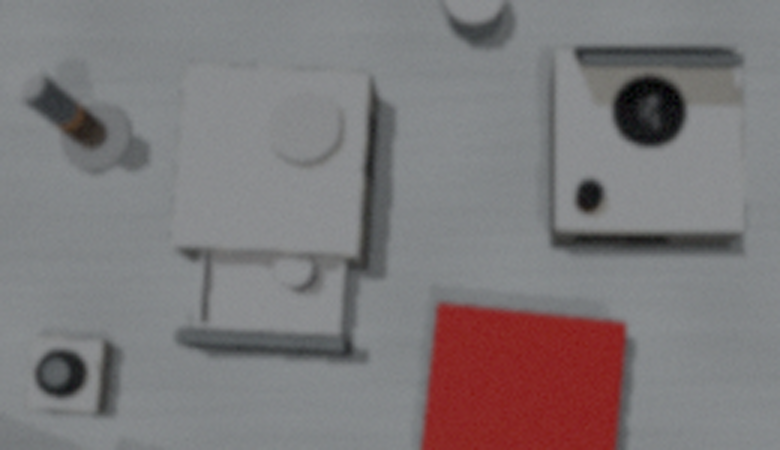

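View pics/s1.png

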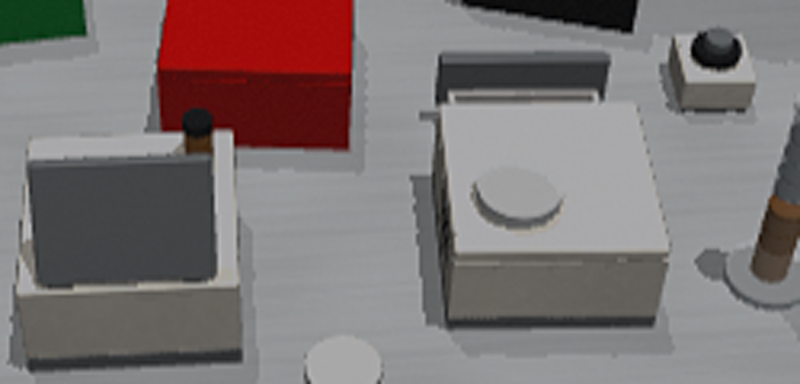

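Crops: the white module with the drawer, jar and petri is confirmed. In top-crop pixels its roof corners are (66,181), (75,372), (258,362) and (247,175), and the button is at (372,60). The measuring module's roof corners are (48,555), (50,743), (233,743) and (233,553), with the vial at (195,590). Next I triangulate from both views.

```bash
python3 - <<'E'
from h import *
np.set_printoptions(precision=1,suppress=True)
T=snap('top');S=snap('scene')
t=lambda c,rw:((rw+.5)/3+115-.5,(c+.5)/3+160-.5)
s=lambda c,rw:((rw+.5)/3.2+175-.5,(c+.5)/3.2+215-.5)
def tri(a,b):
    (o1,d1),(o2,d2)=ray(T,a),ray(S,b); x=np.linalg.lstsq(np.c_[d1,-d2],o2-o1,rcond=None)[0]
    p,q=o1+d1*x[0],o2+d2*x[1]; return (p+q)/2,np.linalg.norm(p-q)
for n,q in dict(sample=[(181,66),(372,75),(362,258),(175,247)],meas=[(555,48),(743,50),(743,233),(553,233)]).items():
    P=np.array([atz(T,t(*a),85) for a in q]); print(n,P[:,:2].tolist(),P.mean(0), [np.linalg.norm(P[i]-P[i-1]) for i in range(4)])
    for i,j in((1,0),(2,3)): print(' yaw', np.degrees(np.arctan2(P[j][0]-P[i][0],P[i][1]-P[j][1]))) 
    print(' yaw sides',[np.degrees(np.arctan2(*(P[i]-P[j])[[1,0]])) for i,j in((0,3),(1,2))])
print('panel top outer',atz(T,t(178,341),68),atz(T,t(350,352),68))
print('button',atz(T,t(60,372),60),tri(t(60,372),s(718,38)))
print('tri sample FR,RR,RL', tri(t(362,258),s(440,106)),tri(t(181,66),s(668,250)),tri(t(372,75),s(449,255)))
print('tri meas rearR,',tri(t(743,50),s(20,290)))
for nm,b in(('jar','sample_jar'),('vial','vial')): print(nm,)
print('jar cap',atz(T,t(297,270),59),'vial',atz(T,t(590,195),121))
print('petri',atz(T,t(306,130),98),'shortjar',atz(T,t(475,5),60))
# cover top edge: solve angle from the scene view: edge mid outer corner
m=s(120,159); b=s(126,284); print('cover edge ray', [ (th,proj(S,[0,0,0])[:0]) for th in()])
print('m,b px',m,b)
E
```

```text
sample [[650.6314318690092, 237.65148589539285], [640.6941615129292, 84.2467337961717], [492.8121386946468, 92.46133491813207], [503.7690389373927, 239.89004111481734]] [572.  163.6  85. ] [np.float64(146.87945256934665), np.float64(153.72627397017507), np.float64(148.11000082512965), np.float64(147.83530388157635)]
 yaw 176.29366591361884
 yaw 175.74959229428825
 yaw sides [np.float64(-0.873265320220569), np.float64(-3.1794180630285935)]
meas [[660.5836394469865, -62.673717815602444], [656.4468416129957, -213.07692003767752], [508.170270685819, -207.16537488970513], [510.4285694947971, -57.964688014056414]] [ 583.9 -135.2   85. ] [np.float64(150.22889200822434), np.float64(150.46008219781658), np.float64(148.39436597107922), np.float64(149.21777668118506)]
 yaw 178.4244928922091
 yaw 179.13283836936807
 yaw sides [np.float64(-1.7962705610938547), np.float64(-2.2830801903077163)]
panel top outer [431.  240.2  68. ] [420.3 103.7  68. ]
button [408.2 335.8  60. ] (array([408.6, 338.2,  58. ]), np.float64(3.481514009948236))
tri sample FR,RR,RL (array([493.9,  95.7,  79.3]), np.float64(5.290149608525683)) (array([651.4, 236.8,  81.5]), np.float64(3.2120469171631627)) (array([642.4,  84.2,  78.8]), np.float64(1.147905186318421))
tri meas rearR, (array([ 656.5, -210.8,   84.8]), np.float64(4.548988887050706))
jar
vial
jar cap [487.5 147.3  59. ] vial [533.6 -85.2 121. ]
petri [593.4 135.2  98. ] shortjar [705.8   1.3  60. ]
cover edge ray []
m,b px (224.34375, 252.15625) (263.40625, 254.03125)
```

jog_arm(moves="0 0 0 0 0 -0.14 0; 0 0 0 0 0 -0.14 0; 0 0 0 0 0 0 0", squeeze=20)

```text
time_s: 1.78
tool_pos: [170.0, 496.7, 404.7]
orientation: [0.08, 3.141, 0.0]
ft_force: [-1.1, 0.1, 0.6]
finger_gap: 0.372
grasp_force: 0.0
```

```bash
cat >> h.py <<'E'
from scipy.spatial.transform import Rotation as Ro
def to(*P):
    s=r.state();R=Ro.from_rotvec(s['orientation']).as_matrix();p=np.array(s['tool_pos'])
    print('t',round(s['time_s'],2),'tcp',p.round(1),'F',np.round(s['ft_force'],1),'gap',s['finger_gap'],'x',R[:,0].round(3),'z',R[:,2].round(3))
    for q in P: print('to',q,'d tool',(R.T@(np.array(q)-p)).round(1)); p=np.array(q)
E
python3 -c "
from h import *
to([393,175,404.7],[393,175,221])"
```

```text
t 1.77 tcp [170.  496.7 404.7] F [-1.1  0.1  0.6] gap 0.3722984786488316 x [-0.999  0.051 -0.   ] z [ 0.  0. -1.]
to [393, 175, 404.7] d tool [-239. -310.    0.]
to [393, 175, 221] d tool [  0.   -0.  183.7]
```

jog_arm(moves="-0.0239 -0.031 0 0 0 0 0; -0.0239 -0.031 0 0 0 0 0; -0.0239 -0.031 0 0 0 0 0; -0.0239 -0.031 0 0 0 0 0; -0.0239 -0.031 0 0 0 0 0; -0.0239 -0.031 0 0 0 0 0; -0.0239 -0.031 0 0 0 0 0; -0.0239 -0.031 0 0 0 0 0; -0.0239 -0.031 0 0 0 0 0; -0.0239 -0.031 0 0 0 0 0; 0 0 0.03 0 0 0 0; 0 0 0.03 0 0 0 0; 0 0 0 0 0 0 0")

```text
time_s: 3.4
tool_pos: [392.5, 174.9, 343.4]
orientation: [-0.083, -3.137, 0.002]
ft_force: [-0.1, 0.6, 0.6]
finger_gap: -0.001
grasp_force: 0.0
```

```bash
python3 - <<'E'
from h import *
to([393,175,221])
c=snap('wrist','w1.png'); E=np.array(c['extrinsics']); print(E[:3,3].round(), c['fx'])
for n in('drawer_front','sample_jar','start_top'): print(n,[(round(d['p'],2),np.round(d['pixel'])) for d in r.boxes_of('wrist',n)[:3]])
print('expected panel top corners px',[np.round(proj(c,p)) for p in([431,240.2,68],[420.3,103.7,68],[408.4,337,60])])
E
```

```text
t 3.4 tcp [392.5 174.9 343.4] F [-0.1  0.6  0.6] gap -0.0007374183600090048 x [-0.999  0.053  0.003] z [-0.004 -0.001 -1.   ]
to [393, 175, 221] d tool [ -0.9   0.3 122.4]
[317. 178. 313.] 277.30930807274865
drawer_front [(0.78, array([243., 331.])), (0.76, array([105.,  93.]))]
sample_jar []
start_top [(0.77, array([207., 493.]))]
expected panel top corners px [array([237., 392.]), array([234., 249.]), array([207., 491.])]
```

View pics/w1.png

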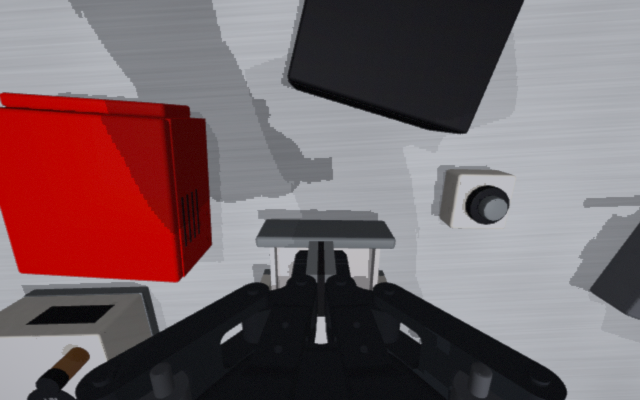

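The wrist view shows the grey panel's outer top edge at row 237, columns 257–394. It is parallel to the tool and close to the prediction, and the fingers stand in front of it. The start button is at (207,490), as expected.

jog_arm(moves="0 0 0.03 0 0 0 0; 0 0 0.03 0 0 0 0; 0 0 0.03 0 0 0 0; 0 0 0.032 0 0 0 0; 0 0 0 0 0 0 0; -0.008 0 0 0 0 0 0; -0.006 0 0 0 0 0 0; -0.004 0 0 0 0 0 0; -0.004 0 0 0 0 0 0; -0.005 0 0 0 0 0 0; -0.006 0 0 0 0 0 0; -0.006 0 0 0 0 0 0; -0.006 0 0 0 0 0 0; -0.006 0 0 0 0 0 0; -0.005 0 0 0 0 0 0")

```text
time_s: 5.48
tool_pos: [449.6, 172.4, 222.6]
orientation: [-0.078, -3.14, 0.0]
ft_force: [-0.8, -1.5, -0.3]
finger_gap: 0.002
grasp_force: 0.9
```

```bash
python3 - <<'E'
from h import *
to([474,170.7,221])
c=snap('wrist','w2.png')
E
```

```text
t 5.47 tcp [449.6 172.4 222.6] F [-0.8 -1.5 -0.3] gap 0.0023340065315442904 x [-0.999  0.05   0.   ] z [-0. -0. -1.]
to [474, 170.7, 221] d tool [-24.5  -0.4   1.6]
```

View pics/w2.png

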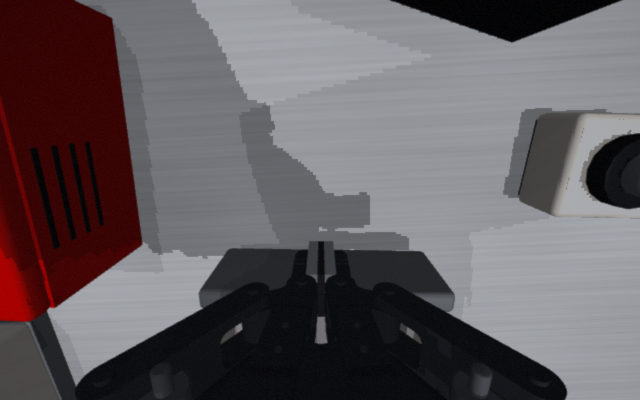

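The fingertip at (245,320) is against the panel, which spans columns 200–455, and the contact is nearly centred. I keep pushing.

jog_arm(moves="-0.005 0 0 0 0 0 0; -0.005 0 0 0 0 0 0; -0.004 0 0 0 0 0 0; -0.003 0 0 0 0 0 0; -0.003 0 0 0 0 0 0; 0 0 0 0 0 0 0")

```text
time_s: 6.28
tool_pos: [469.6, 171.5, 222.8]
orientation: [0.078, 3.14, 0.001]
ft_force: [0.0, 0.1, -1.0]
finger_gap: -0.002
grasp_force: 0.0
```

jog_arm(moves="-0.002 0 0 0 0 0 0; -0.002 0 0 0 0 0 0; 0 0 0 0 0 0 0")

```text
time_s: 6.65
tool_pos: [473.5, 171.3, 222.8]
orientation: [0.078, 3.14, 0.0]
ft_force: [-0.4, 0.5, -0.3]
finger_gap: -0.003
grasp_force: 0.1
```

jog_arm(moves="-0.002 0 0 0 0 0 0; 0 0 0 0 0 0 0")

```text
time_s: 6.9
tool_pos: [475.4, 171.1, 222.7]
orientation: [0.078, 3.14, 0.0]
ft_force: [-0.2, -0.1, 0.3]
finger_gap: -0.001
grasp_force: 0.3
```

jog_arm(moves="-0.002 0 0 0 0 0 0; 0 0 0 0 0 0 0")

```text
time_s: 7.15
tool_pos: [477.4, 171.0, 222.7]
orientation: [0.078, 3.14, -0.0]
ft_force: [-0.3, 0.1, 0.9]
finger_gap: -0.002
grasp_force: 0.3
```

jog_arm(moves="-0.002 0 0 0 0 0 0; 0 0 0 0 0 0 0")

```text
time_s: 7.4
tool_pos: [478.8, 170.9, 222.6]
orientation: [-0.078, -3.139, 0.0]
ft_force: [-4.0, 0.4, 2.5]
finger_gap: -0.003
grasp_force: 2.1
```

```bash
python3 - <<'E'
from h import *
to()
T=snap('top'); t=T['frame'][115:265,160:320]; cv2.imwrite('pics/t2.png',cv2.resize(t,None,fx=4,fy=4,interpolation=cv2.INTER_CUBIC)[:,:,::-1])
E
```

```text
t 7.4 tcp [478.8 170.9 222.6] F [-4.   0.4  2.5] gap -0.0031277607461465537 x [-0.999  0.05   0.001] z [-0.001 -0.    -1.   ]
```

View pics/t2.png

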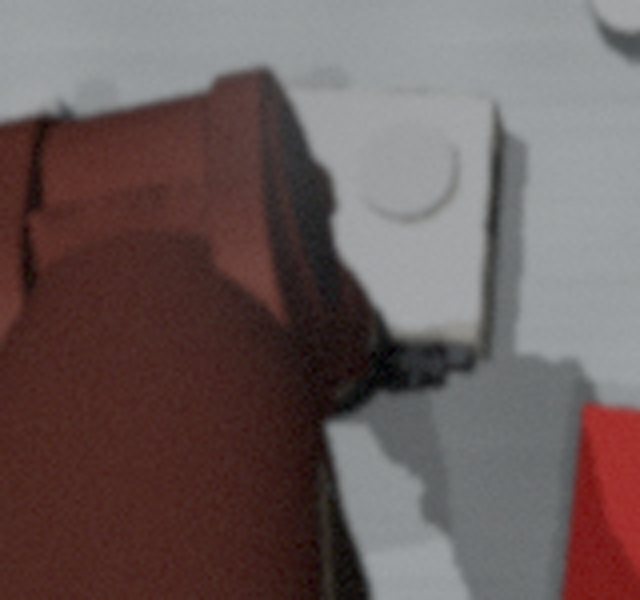

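The top view shows the panel at about (350,440), drawn up against the box, and the force is now rising. One more small push will confirm the stop.

jog_arm(moves="-0.002 0 0 0 0 0 0; 0 0 0 0 0 0 0; 0 0 0 0 0 0 0")

```text
time_s: 7.82
tool_pos: [479.4, 170.8, 222.2]
orientation: [-0.077, -3.136, 0.0]
ft_force: [-9.5, 0.5, 6.0]
finger_gap: -0.001
grasp_force: 5.4
```

jog_arm(moves="0.015 0 0 0 0 0 0; 0.017 0 0 0 0 0 0; 0 0 -0.04 0 0 0 0; 0 0 -0.045 0 0 0 0; 0 0 -0.045 0 0 0 0; 0 0 -0.045 0 0 0 0; -0.026 -0.0298 0 0 0 0 0; -0.026 -0.0298 0 0 0 0 0; -0.026 -0.0298 0 0 0 0 0; -0.026 -0.0298 0 0 0 0 0; -0.026 -0.0298 0 0 0 0 0; -0.026 -0.0298 0 0 0 0 0; -0.026 -0.0298 0 0 0 0 0; -0.026 -0.0298 0 0 0 0 0; -0.026 -0.0298 0 0 0 0 0; -0.026 -0.0298 0 0 0 0 0; 0 0 0 0 0 0 0")

```text
time_s: 9.95
tool_pos: [695.0, -140.4, 396.6]
orientation: [0.082, 3.14, -0.001]
ft_force: [-1.6, -0.0, 0.5]
finger_gap: -0.0
grasp_force: 0.0
```

```bash
python3 - <<'E'
from h import *
to([695,-138,323])
c=snap('wrist','w3.png')
T=snap('top','t3.png')
for n in('cover_edge','measuring_module'): print(n,[(round(d['p'],2),np.round(d['pixel'])) for d in r.boxes_of('wrist',n)[:3]])
E
```

```text
t 9.95 tcp [ 695.  -140.4  396.6] F [-1.6 -0.   0.5] gap -0.0003159549686287323 x [-0.999  0.052 -0.001] z [ 0.001 -0.001 -1.   ]
to [695, -138, 323] d tool [ 0.2  2.5 73.6]
cover_edge [(0.97, array([137., 324.]))]
measuring_module []
```

View pics/w3.png

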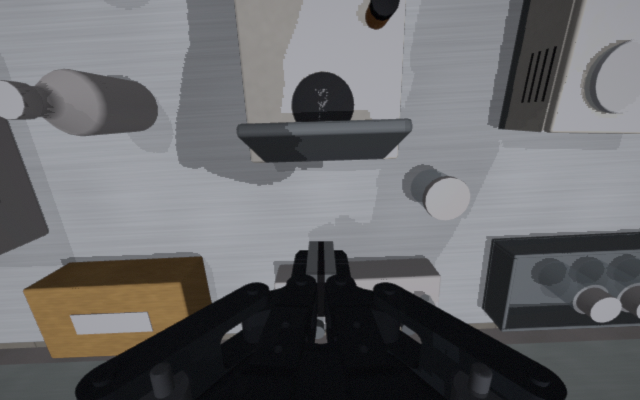

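The wrist view shows the cover's free edge at about row 127, columns 238–410, centred at 324, so it lines up with the fingertip. Outside it are the vial at (12,380) and the short jar at (195,447).

```bash
python3 - <<'E'
from h import *
c=snap('wrist')
f=lambda th,rho:np.array([649-rho*np.cos(th)+10*np.sin(th),-137,86.5+rho*np.sin(th)+10*np.cos(th)])
for th in np.arange(1.1,1.6,.05): print(round(th,2),[np.round(proj(c,p)) for p in (f(th,90),f(th,90)-10*np.array([np.sin(th),0,np.cos(th)]),f(th,0))],f(th,90).round())
print([(t,f(t,75)[[0,2]].round(1)) for t in np.arange(1.5,-.1,-.1).round(1)])
E
```

```text
1.1 [array([114., 316.]), array([101., 316.]), array([158., 320.])] [ 617. -137.  171.]
1.15 [array([121., 317.]), array([107., 316.]), array([158., 320.])] [ 621. -137.  173.]
1.2 [array([128., 317.]), array([113., 316.]), array([158., 320.])] [ 626. -137.  174.]
1.25 [array([135., 317.]), array([120., 317.]), array([158., 320.])] [ 630. -137.  175.]
1.3 [array([141., 318.]), array([126., 317.]), array([158., 320.])] [ 635. -137.  176.]
1.35 [array([148., 318.]), array([133., 317.]), array([158., 320.])] [ 639. -137.  177.]
1.4 [array([155., 318.]), array([140., 318.]), array([158., 320.])] [ 644. -137.  177.]
1.45 [array([162., 319.]), array([147., 318.]), array([158., 320.])] [ 648. -137.  177.]
1.5 [array([168., 319.]), array([153., 318.]), array([158., 320.])] [ 653. -137.  177.]
1.55 [array([174., 319.]), array([160., 319.]), array([158., 320.])] [ 657. -137.  177.]
[(np.float64(1.5), array([653.7, 162. ])), (np.float64(1.4), array([646.1, 162.1])), (np.float64(1.3), array([638.6, 161.4])), (np.float64(1.2), array([631.1, 160. ])), (np.float64(1.1), array([623.9, 157.9])), (np.float64(1.0), array([616.9, 155. ])), (np.float64(0.9), array([610.2, 151.5])), (np.float64(0.8), array([603.9, 147.3])), (np.float64(0.7), array([598.1, 142.5])), (np.float64(0.6), array([592.7, 137.1])), (np.float64(0.5), array([588. , 131.2])), (np.float64(0.4), array([583.8, 124.9])), (np.float64(0.3), array([580.3, 118.2])), (np.float64(0.2), array([577.5, 111.2])), (np.float64(0.1), array([575.4, 103.9])), (np.float64(-0.0), array([574. ,  96.5]))]
```

jog_arm(moves="0 0 0.031 0 0 0 0; 0 0 0.031 0 0 0 0; 0.02 0 0 0 0 0 0; 0.02 0 0 0 0 0 0; 0.008 0 0 0 0 0 0; 0.009 0 0.0016 0 0 0 0; 0.0072 0 0.0021 0 0 0 0; 0.007 0 0.0029 0 0 0 0; 0.0067 0 0.0035 0 0 0 0; 0.0063 0 0.0042 0 0 0 0; 0.0058 0 0.0048 0 0 0 0; 0.0054 0 0.0054 0 0 0 0; 0.0047 0 0.0059 0 0 0 0; 0.0042 0 0.0063 0 0 0 0; 0.0035 0 0.0067 0 0 0 0; 0 0 0 0 0 0 0")

```text
time_s: 12.2
tool_pos: [585.8, -132.7, 291.6]
orientation: [-0.078, -3.139, -0.001]
ft_force: [0.2, -0.4, 0.6]
finger_gap: -0.002
grasp_force: 0.0
```

```bash
python3 - <<'E'
from h import *
to([581,-134,270])
c=snap('scene'); t=c['frame'][150:300,200:450]; cv2.imwrite('pics/s4.png',cv2.resize(t,None,fx=3,fy=3,interpolation=cv2.INTER_CUBIC)[:,:,::-1])
E
```

```text
t 12.2 tcp [ 585.8 -132.7  291.6] F [ 0.2 -0.4  0.6] gap -0.0021393460969889866 x [-0.999  0.05   0.002] z [-0.002  0.001 -1.   ]
to [581, -134, 270] d tool [ 4.7 -1.6 21.6]
```

View pics/s4.png

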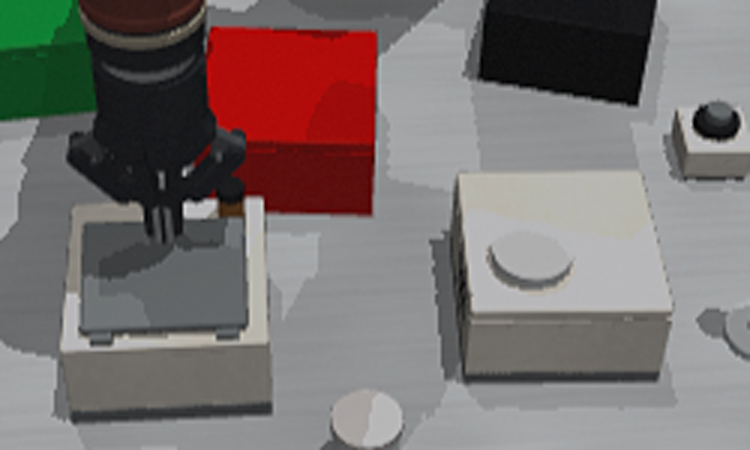

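The fingertip at (235,163) is on the cover, which is nearly flat. The vial at (195,232) is clear of it. The drawer panel no longer sticks out of the sample module.

jog_arm(moves="0.0028 0 0.007 0 0 0 0; 0.0021 0 0.007 0 0 0 0; 0.001 0 0.005 0 0 0 0; 0 0 0.003 0 0 0 0; 0 0 0 0 0 0 0")

```text
time_s: 12.88
tool_pos: [580.4, -132.5, 270.1]
orientation: [-0.078, -3.14, -0.0]
ft_force: [0.4, 0.3, -0.6]
finger_gap: -0.002
grasp_force: 0.0
```

jog_arm(moves="0 0 0.002 0 0 0 0; 0 0 0 0 0 0 0; 0 0 0 0 0 0 0")

```text
time_s: 13.25
tool_pos: [580.4, -132.4, 269.7]
orientation: [0.078, 3.14, -0.001]
ft_force: [-5.6, 1.9, 16.7]
finger_gap: -0.002
grasp_force: 8.1
```

The cover is shut: it is stiff at 16.7 N with the tip at z ≈ 96.7. Next I lift and go to the button.

jog_arm(moves="0 0 -0.025 0 0 0 0; 0 0 -0.035 0 0 0 0; 0 0 -0.035 0 0 0 0; 0 0 -0.035 0 0 0 0; 0.0139 0.0329 0 0 0 0 0; 0.0139 0.0329 0 0 0 0 0; 0.0139 0.0329 0 0 0 0 0; 0.0139 0.0329 0 0 0 0 0; 0.0139 0.0329 0 0 0 0 0; 0.0139 0.0329 0 0 0 0 0; 0.0139 0.0329 0 0 0 0 0; 0.0139 0.0329 0 0 0 0 0; 0.0139 0.0329 0 0 0 0 0; 0.0139 0.0329 0 0 0 0 0; 0.0139 0.0329 0 0 0 0 0; 0.0139 0.0329 0 0 0 0 0; 0.0139 0.0329 0 0 0 0 0; 0.0139 0.0329 0 0 0 0 0; 0 0 0 0 0 0 0")

```text
time_s: 15.62
tool_pos: [408.3, 338.9, 398.1]
orientation: [-0.074, -3.141, -0.001]
ft_force: [0.4, -0.6, -0.2]
finger_gap: 0.0
grasp_force: 0.0
```

```bash
python3 - <<'E'
from h import *
c=snap('wrist','w5.png')
print([(round(d['p'],2),np.round(d['pixel'],1)) for d in r.boxes_of('wrist','start_top')[:3]],proj(c,[408.4,337.3,60]))
g=cv2.medianBlur(cv2.cvtColor(c['frame'],cv2.COLOR_RGB2GRAY),3)
for d in r.outline_of('wrist','start_top')[:2]:
    m=d['mask']; rr,cc=np.nonzero(m); print(d['p'],rr.min(),rr.max(),cc.min(),cc.max(),atz(c,[(rr.min()+rr.max())/2,(cc.min()+cc.max())/2],60))
to([408.4,337.3,240])
E
```

```text
[(0.6, array([186.2, 322.8])), (0.38, array([258.5, 192.6]))] [np.float64(185.48190088579742), np.float64(319.6458419573369)]
0.77 176 196 314 333 [409.21621672 341.6591903   60.        ]
t 15.78 tcp [409.2 336.8 398.2] F [-0.  -0.5  0.4] gap -0.0011640146161423532 x [-0.999  0.05   0.   ] z [-0. -0. -1.]
to [408.4, 337.3, 240] d tool [  0.8   0.6 158.2]
```

View pics/w5.png

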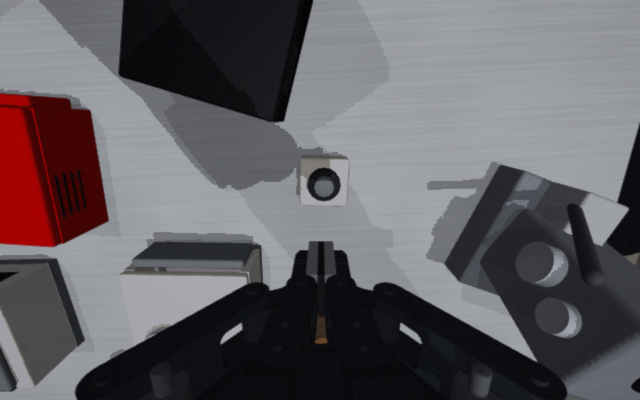

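The wrist view shows the button at (186,323), which gives about (409, 340). The drawer panel at row ~255 lies against the box.

jog_arm(moves="0 0.003 0 0 0 0 0; 0 0 0.035 0 0 0 0; 0 0 0.035 0 0 0 0; 0 0 0.035 0 0 0 0; 0 0 0.035 0 0 0 0; 0 0 0.018 0 0 0 0; 0 0 0 0 0 0 0")

```text
time_s: 16.65
tool_pos: [409.1, 339.4, 239.3]
orientation: [-0.08, -3.138, 0.002]
ft_force: [0.4, -0.4, 0.1]
finger_gap: 0.001
grasp_force: 0.0
```

jog_arm(moves="0 0 0.004 0 0 0 0; 0 0 0.003 0 0 0 0; 0 0 0.003 0 0 0 0; 0 0 0 0 0 0 0")

```text
time_s: 17.15
tool_pos: [409.6, 340.4, 230.7]
orientation: [0.078, 3.139, 0.001]
ft_force: [2.1, -1.7, 3.1]
finger_gap: 0.0
grasp_force: 1.5
```

jog_arm(moves="0 0 0.002 0 0 0 0; 0 0 0 0 0 0 0; 0 0 0 0 0 0 0")

```text
time_s: 17.52
tool_pos: [409.6, 340.4, 228.6]
orientation: [0.078, 3.14, 0.001]
ft_force: [3.4, -0.0, 4.1]
finger_gap: -0.004
grasp_force: 2.1
```

jog_arm(moves="0 0 0.002 0 0 0 0; 0 0 0.001 0 0 0 0; 0 0 0 0 0 0 0; 0 0 0 0 0 0 0")

```text
time_s: 18.02
tool_pos: [409.6, 340.4, 227.1]
orientation: [0.078, 3.139, 0.001]
ft_force: [-3.1, -3.4, 25.9]
finger_gap: -0.005
grasp_force: 13.2
```

The button is fully down: the tip is at z = 54 against a hard stop at 26 N. I release it and move away, then verify.

jog_arm(moves="0 0 -0.01 0 0 0 0; 0 0 -0.02 0 0 0 0; 0 0 -0.04 0 0 0 0; 0 0 -0.05 0 0 0 0; 0 0 -0.05 0 0 0 0; 0.03 0.04 0 0 0 0 0; 0.03 0.04 0 0 0 0 0; 0.03 0.04 0 0 0 0 0; 0.03 0.04 0 0 0 0 0; 0 0 0 0 0 0 0; 0 0 0 0 0 0 0")

```text
time_s: 19.4
tool_pos: [297.0, 505.6, 394.6]
orientation: [-0.077, -3.139, 0.003]
ft_force: [0.5, 0.4, 0.6]
finger_gap: 0.001
grasp_force: 0.0
```

```bash
python3 - <<'E'
from h import *
to()
a=snap('top')['frame'][115:265,160:420]; b=snap('scene')['frame'][165:300,210:470]
im=np.vstack([cv2.resize(a,(780,300)),cv2.resize(b,(780,300))]); cv2.imwrite('pics/end.png',im[:,:,::-1])
E
```

```text
t 19.4 tcp [297.  505.6 394.6] F [0.5 0.4 0.6] gap 0.0008571628188545731 x [-0.999  0.049  0.001] z [-0.001 -0.002 -1.   ]
```

View pics/end.png

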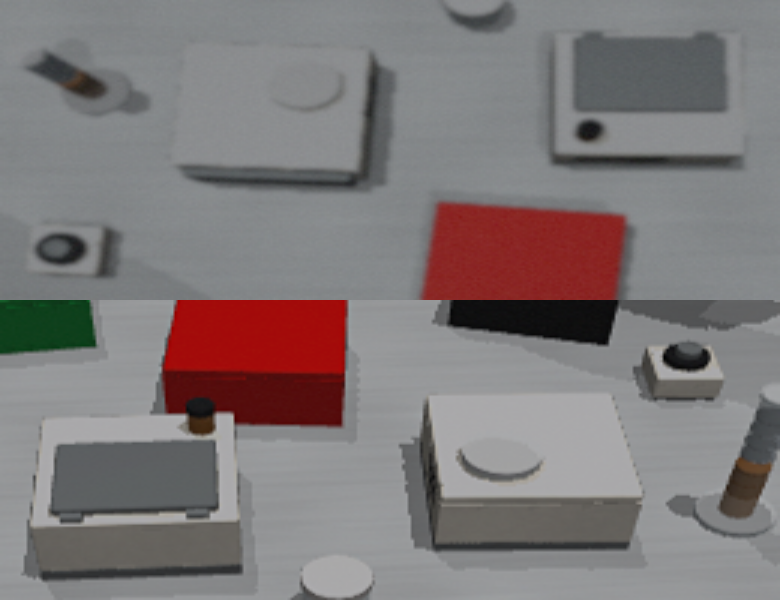

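The drawer panel is flush with the box at about (175,270), the cover lies flat at (75,650), the button is up at (247,60), and the vial, petri dish and jars have not moved.

```bash
python3 -c "
from plant import r
print(r.close_job())"
```

```text
the job is handed in; nothing more can be done
None
```

The drawer was pushed home, the cover closed and the start button pressed and released, in that order, and the job was handed in at about 19.5 s; the hand-in gave no verdict, and the jar could not be seen under the roof afterwards.

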